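# Snap the blue polishing stick into the bench clip

### The job

At the jade carver's bench, take the blue polishing stick from the wooden rest and put it away in the fork clip: press it down level from above, past the sprung brass jaw, until it sits fully home in the fork, under the jaw. Let go of it there, and leave the red and grey sticks lying in the rest.

Things in the scene. Friction and masses are not known exactly. Their poses are not given: they have to be found in the camera images.
- blue_stick: The stick to put away: blue rod 16 mm thick, 160 mm long between two black collars (26 mm across), brass ends, 200 mm over all, 70 g, both ends alike. Origin: mid-length on the axis; x along the rod. It lies level in a wooden rest, axis 45 mm above the bench, on two rails 14 mm wide, 50 mm either side of its middle. Between the rails the middle is free all round, 29 mm below: grasp it there.
- red_stick: Bystander: a red stick of the same shape, size and axes as the blue one. The rest stands on the bench, 130 mm along the sticks by 236 mm across, with three parallel grooves 80 mm apart, one stick in each; which groove holds which colour varies. The groove walls end 46 mm above the bench.
- grey_stick: Bystander: a grey stick of the same shape, size and axes as the blue one, in another groove of the rest.
- fork_clip: Clip fixed on the bench, base 150 x 90 x 12 mm. Origin: centre of its underside; x along the channel. Two forks 14 mm thick at x = +-50 mm; collars go outside them. Seated axis: y = 0, z = 60 mm. Channel 18 mm wide; mouth y = -22..15 mm. Fixed tines at -y, to z = 97. Sprung brass jaw at +y, to z = 95, nose tip at y = 0, z = 71: 5 to 15 N down swings it aside. Free above z = 26 between forks.
There are look-alikes about, which are no part of the job. Several things have the shape of the blue_stick; the one meant has the colours described above. There is more than one size of the fork_clip; the job needs the larger.

How it is judged:
By the outcome, as a careful person would: the job done as asked, in the order asked, and still so for the second after the job is handed in, with the robot touching nothing.
It also fails if it takes over 42 s, if anything falls off the work surface, if the arm or the gripper's body presses on something with over 40 N, if the wrist force passes 120 N, or if a joint passes its speed limit or range.

### The arm

A 7-joint arm with a two-finger parallel gripper is mounted at the origin on the work surface. World frame = base frame: x ahead of the robot, y to its left, z up, the work surface at z = 0. Lengths are in m, angles in rad, forces in N, time in s.
With the tool pointing down it reaches from about 0.4 to 0.85 m from the base axis. Payload 10.4 kg.
Tool frame: the origin (TCP) lies at the very end of the fingers, on their centre line; the grasp point (between the pads) lies 19 mm behind it; z points along the fingers, y is the direction in which the jaws open and shut (so a half turn about z gives the same grasp; the last joint's range is limited). The gripper opens to 87 mm and grips with 3 to 60 N. Pads are 19 mm wide; open, the fingers measure 117 mm over their backs; the gripper's body (75 mm by 190 mm) begins 51 mm behind the grasp point.
Start: joints at [1.32, 0.332, -0.065, 1.46, 0.022, 1.35, -0.088], TCP at [0.141, -0.609, 0.223] pointing down, gripper open.
Joint ranges: [-2.6, 2.6], [-0.5, 2.12], [-1.47, 1.34], [0.16, 2.42], [-1.27, 4.41], [0.06, 2.06], [-2.6, 2.6]. Speed limits (rad/s): [2.22, 2.22, 2.79, 2.79, 3.14, 3.14, 3.14].

### API

Orientations are given as a unit quaternion [x, y, z, w].
In Python, from bench import r, eyes, job gives the robot as it stands. The module is installed in compiled form; this text tells all that it offers.
- The arm moves only by the tool play_rows, never from a script. Its argument "motion" is a list of rows, each a list of 7 numbers: the shift along the tool's x, y, z as a fraction of full scale, then the turn, a rotation vector about the tool's x, y, z as a fraction of full scale, then the opening in per cent of the stroke, from 0 (shut) to 100 (fully open). A call has 1 to 5 rows; each row is the pose to reach, as a shift and turn from the pose commanded when the call began, along the tool's axes at that moment; what a row does not reach only later rows make up. Full scale, the value 1, is 0.2 m for a shift and 90 degrees for a turn. A row lasts 1/8 s, in which the tool goes at most 62.5 mm and 10.7 degrees, less where a joint would pass 70% of its speed; a pose out of reach is approached as far as the arm can. A call with a number of a shift or a turn outside -1 to 1 is refused whole. A call with a gripper value outside its range is refused whole. The fingers move at their own pace and stop on an object; "squeeze" is the grip in N (left out, the last holds). Time passes only in rows, so rows that repeat a pose let the fingers close. It gives the time, the measured TCP pose, the force and the opening at its end, in the units of the state.
- r.read_state(): the state, without advancing time (a new reading comes with each control period).
- eyes.camera(name): name is "scene" or "top" or "wrist"; returns a dict with "image" (480x640x3 uint8, red, green, blue), "mtx" (3x3 intrinsics, pixels), "R" (3x3) and "t" (3): a world point X has camera coordinates R X + t. Camera axes: x right, y down, z forward; pixel columns grow to the right and rows downward; lengths in m; the calibration is good to about 2 mm. A picture is of the moment at which its call begins. There is no depth.
- job.close_job(): hands the job in, once; it reports no verdict.
Trained networks look in a picture, given as the dict that the camera call returned (one of the last four; its "shot" number tells which), for a name from the list of things; names that differ only in an ending like _2 or _b are one class to them, and where a whole thing is asked for, a point or a joint stands for the part that bears it (a point fixed in the world has none). Each returns a list of dicts, best first, with "p" (0 to 1); they miss things now and then, are a little off and sometimes report something else, mostly with a low value. They report only what shows in the picture. A call takes as long as a camera call. They do not tell look-alikes from the thing itself.
- eyes.regions_of(picture, label): "region" (480x640 bool, what is visible of it) and "xy" ([column, row] in pixels, amid what is visible of it).
- eyes.landmark_of(picture, label): "xy" ([column, row] in pixels: a listed point, or the origin of a listed thing).
The state is a dict: "time": time; "joint_positions": joint angles; "joint_vel": joint speeds; "joint_torque": joint torques, N m; "ee_pos": TCP position; "eef_rot": TCP orientation; "ft_force": force on the tool from outside, world axes, zero at the start; "torque": the same for the moment, N m; "width": finger opening in m.
Only numpy, scipy, OpenCV 4.12 (cv2) and the standard library are available. Lean on these libraries where they do the work, as an engineer would, in place of code of your own. Each camera call takes 0.05 s, during which the arm holds its last target. There are 200 camera calls.

## Working session

There is one attempt and no reset: what is moved stays moved. The work goes in short steps, Python scripts to look and compute and a tool call to move; the robot and the scene stay as the last step left them, time stands still between calls to the robot, and variables do not carry over. Pictures are saved under pics/ and viewed, about 8 in all and at most 12, crops included, and the job is handed in when it is done.

Besides the shell and the picture viewer there is one more tool, called after "Request:" as name(argument=value, ...), one argument or row to a line, values as JSON. play_rows: Moves the arm, as the interface text tells. Shift numbers are shares of 0.2 m and turn numbers shares of 90 degrees, none past 1 either way. Its arguments: {"type":"object","properties":{"motion":{"type":"array","items":{"type":"array","items":{"type":"number"}}},"squeeze":{"type":"number"}},"required":["motion"]}

```bash
mkdir -p pics
cat > h.py <<'E'
import numpy as np, cv2
from bench import r, eyes, job
def ray(p,xy):
    d=np.linalg.inv(p['mtx'])@np.array([xy[0],xy[1],1.]); R=np.array(p['R'])
    return -R.T@p['t'], R.T@d
def atz(p,xy,z):
    o,d=ray(p,xy); return o+d*(z-o[2])/d[2]
def proj(p,X):
    c=np.array(p['R'])@np.array(X)+p['t']; u=np.array(p['mtx'])@c; return u[:2]/u[2]
def tri(ps,xys):
    A=np.zeros((3,3));b=np.zeros(3)
    for p,xy in zip(ps,xys):
        o,d=ray(p,xy); d=d/np.linalg.norm(d); M=np.eye(3)-np.outer(d,d); A+=M;b+=M@o
    return np.linalg.solve(A,b)
def save(p,n): cv2.imwrite('pics/'+n+'.png',p['image'][:,:,::-1])
E
cat > a.py <<'E'
from h import *
np.set_printoptions(precision=4,suppress=True)
s=r.read_state();print(s)
for c in ['top','scene']:
    p=eyes.camera(c);save(p,c+'1');print(c,'cam',ray(p,(320,240)))
    for l in ['blue_stick','red_stick','grey_stick','fork_clip']:
        z=.06 if l=='fork_clip' else .045
        print(l,'reg',[(round(q['p'],2),np.round(q['xy']),atz(p,q['xy'],z)) for q in eyes.regions_of(p,l)[:5]])
        print('   lm',[(round(q['p'],2),np.round(q['xy']),atz(p,q['xy'],0 if l=='fork_clip' else z)) for q in eyes.landmark_of(p,l)[:5]])
E
python3 a.py
```

```text
{'time': 0.0, 'joint_positions': array([ 1.3204,  0.3328, -0.0647,  1.4609,  0.0216,  1.3499, -0.0885]), 'joint_vel': array([ 0.0012,  0.0005,  0.0015, -0.0005, -0.0009,  0.0012,  0.0011]), 'joint_torque': array([ -0.001 , -62.3263,   0.0241, -38.9898,  -0.0612,   0.0398,
         0.0002]), 'ee_pos': array([ 0.141 , -0.6085,  0.2218]), 'eef_rot': array([ 0.9935,  0.1136, -0.0001, -0.0007]), 'ft_force': array([0.0225, 0.0999, 0.2947]), 'torque': array([-0.0474, -0.0238,  0.0225]), 'width': 0.08708575331806014}
top cam (array([ 0.2926, -0.001 ,  1.1746]), array([ 0.1415, -0.0176, -0.99  ]))
blue_stick reg [(0.81, array([215., 210.]), array([0.5132, 0.1722, 0.045 ])), (0.75, array([167., 348.]), array([0.2631, 0.2571, 0.045 ]))]
   lm [(0.83, array([169., 350.]), array([0.2602, 0.2547, 0.045 ])), (0.79, array([214., 207.]), array([0.5196, 0.1739, 0.045 ]))]
red_stick reg [(0.57, array([172., 218.]), array([0.5015, 0.2507, 0.045 ]))]
   lm [(0.58, array([176., 219.]), array([0.498 , 0.2441, 0.045 ]))]
grey_stick reg [(0.8, array([260., 201.]), array([0.5288, 0.0891, 0.045 ]))]
   lm [(0.
[... 633 characters left out ...]
(0.61, array([403., 188.]), array([0.2966, 0.2341, 0.045 ]))]
red_stick reg [(0.79, array([456., 241.]), array([0.5119, 0.2475, 0.045 ]))]
   lm [(0.69, array([452., 238.]), array([0.5012, 0.2463, 0.045 ]))]
grey_stick reg [(0.85, array([387., 265.]), array([0.5398, 0.0908, 0.045 ])), (0.42, array([219., 287.]), array([ 0.5079, -0.2128,  0.045 ]))]
   lm [(0.95, array([384., 261.]), array([0.5288, 0.0888, 0.045 ]))]
fork_clip reg [(0.81, array([299., 274.]), array([ 0.5326, -0.0749,  0.06  ])), (0.63, array([220., 285.]), array([ 0.5206, -0.2116,  0.06  ]))]
   lm [(0.74, array([221., 294.]), array([ 0.4757, -0.2104,  0.    ])), (0.6, array([297., 278.]), array([ 0.474 , -0.0636,  0.    ]))]
```

View pics/top1.png

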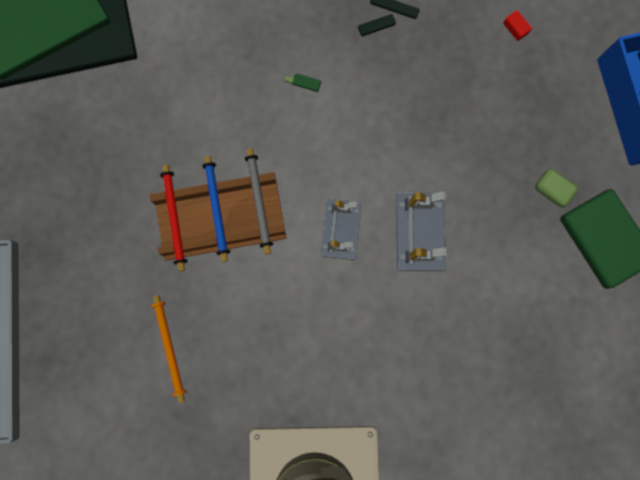

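View pics/scene1.png

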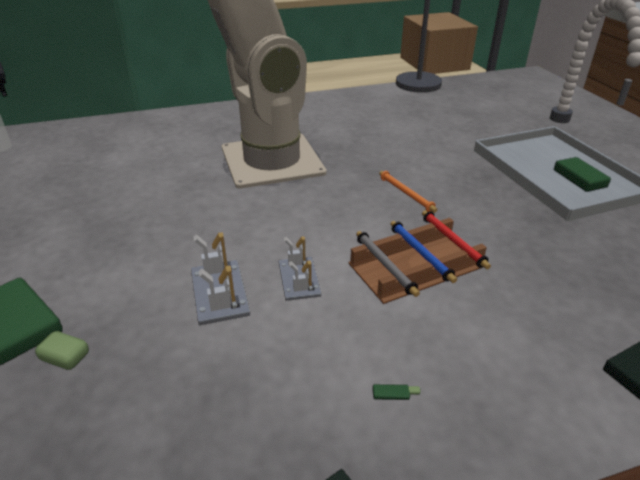

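The top view shows the blue stick at (215, 208), between red on the left and grey on the right. The larger clip is at (421, 230) with its brass jaws on the left (+y), and the smaller clip is at (342, 227). I'll refine both and plan a wrist look over the clip.

```bash
cat >> h.py <<'E'
from scipy.spatial.transform import Rotation as Ro
def plan(x,y,z,yaw):
    "row (fractions) from measured pose to tool-down pose, yaw deg of tool x"
    s=r.read_state(); R0=Ro.from_quat(s['eef_rot'])
    Rt=Ro.from_euler('z',yaw,degrees=True)*Ro.from_euler('x',180,degrees=True)
    d=R0.inv().apply(np.array([x,y,z])-s['ee_pos'])/.2
    w=(R0.inv()*Rt).as_rotvec()/(np.pi/2)
    print('t',round(s['time'],2),'pos',s['ee_pos'].round(4),'F',s['ft_force'].round(1),'w',round(s['width'],4),'row',d.round(4),w.round(4))
def axis(p,mask,z):
    "centre & yaw of elongated mask at height z"
    ys,xs=np.nonzero(mask); P=np.array([atz(p,(a,b),z)[:2] for a,b in zip(xs,ys)])
    (c,sz,a)=cv2.minAreaRect(P.astype(np.float32)*1000); e=np.linalg.eigh(np.cov(P.T))[1][:,1]; e*=np.sign(e[0])
    return np.round(c,1),np.round(sz,1),round(a,2),round(np.degrees(np.arctan2(e[1],e[0])),2)
E
python3 - <<'E'
from h import *
np.set_printoptions(precision=4,suppress=True)
p=eyes.camera('top')
for q in eyes.regions_of(p,'blue_stick'): print('stick',axis(p,q['region'],.045))
for q in eyes.regions_of(p,'fork_clip'): print('clip',axis(p,q['region'],.012))
h=p['image'].astype(int); m=(h[:,:,2]>h[:,:,0]+60)&(h[:,:,2]>h[:,:,1]+40); m[:,500:]=0
print('blue px',m.sum(),axis(p,m,.045))
w=eyes.camera('wrist');s=r.read_state();R=Ro.from_quat(s['eef_rot'])
o,d=ray(w,(320,240));print('wristcam in tool',R.inv().apply(o-s['ee_pos']),R.inv().apply(d),w['mtx'][0])
plan(.47,-.21,.26,4)
E
```

```text
stick (array([519.1, 170.6]), array([199.8,  23.3]), 8.82, np.float64(9.11))
stick (array([265.6, 255.4]), array([193.1,  21. ]), 14.84, np.float64(14.55))
clip (array([ 472.7, -213.5]), array([ 93.4, 149.5]), 88.59, np.float64(-1.94))
clip (array([479.6, -62.1]), array([ 66.2, 114.8]), 82.11, np.float64(-7.67))
blue px 628 (array([519.5, 171.6]), array([162.5,  14.3]), 9.27, np.float64(9.32))
wristcam in tool [ 0.0663 -0.     -0.1625] [-0.2482  0.0034  0.9687] [379.8471   0.     318.3597]
t 1.1 pos [ 0.1412 -0.6089  0.2226] F [-1.4 -0.2  0.8] w 0.0873 row [ 2.0519 -1.5714 -0.1872] [ 0.0001 -0.      0.1006]
```

Request:
play_rows(
  motion=[
    [1,-0.78,-0.19,0,0,0,100],
    [1,-0.78,-0.19,0,0,0,100],
    [1,-0.78,-0.19,0,0,0,100],
    [1,-0.78,-0.19,0,0,0,100],
  ],
)

```text
time: 1.6
ee_pos: [0.2978, -0.415, 0.2601]
eef_rot: [0.994, 0.114, 0.0, 0.0]
ft_force: [1.4, -1.3, 0.3]
width: 0.0875
```

Request:
play_rows(
  motion=[
    [1,-0.78,0,0,0,0.08,100],
    [1,-0.78,0,0,0,0.16,100],
    [1,-0.78,0,0,0,0.16,100],
    [1,-0.78,0,0,0,0.16,100],
    [1,-0.78,0,0,0,0.16,100],
  ],
)

```text
time: 2.22
ee_pos: [0.459, -0.2148, 0.2599]
eef_rot: [1.0, -0.008, 0.001, -0.0]
ft_force: [-0.8, -0.3, 0.0]
width: 0.0869
```

Run:
```python
from h import *
np.set_printoptions(precision=4,suppress=True)
w=eyes.camera('wrist');save(w,'w1')
for q in eyes.regions_of(w,'fork_clip')[:3]: print('clip',round(q['p'],2),q['xy'],axis(w,q['region'],.012))
for q in eyes.landmark_of(w,'fork_clip')[:3]: print('lm',q['p'],q['xy'],atz(w,q['xy'],0))
plan(.52,.171,.2,9.1)
```

```text
clip 0.9 [313.7, 190.1] (array([ 467.3, -211. ]), array([ 89.5, 160.8]), 88.26, np.float64(-1.78))
clip 0.65 [177.4, 185.2] (array([478. , -56.8]), array([ 80.1, 115.5]), 82.32, np.float64(-10.14))
lm 0.91 [181.7, 185.7] [ 0.4819 -0.0632  0.    ]
lm 0.57 [314.9, 192.0] [ 0.4726 -0.2107  0.    ]
t 2.38 pos [ 0.4559 -0.2203  0.2595] F [-1.7  0.1  0. ] w 0.0871 row [ 0.2731 -1.964   0.2967] [ 0.0003  0.0002 -0.1165]
```

View pics/w1.png

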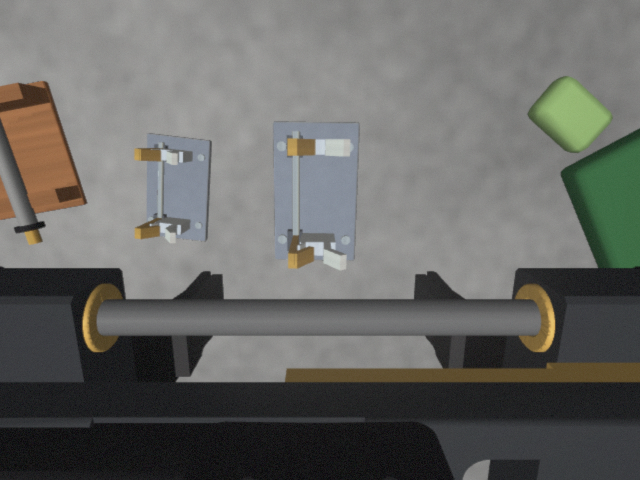

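The wrist view shows the larger clip's plate with corners at about (274,122), (359,122), (277,258) and (357,262). Its brass jaws are on the left at about (297,147) and (300,257). I'll fit the plate edges.

Run:
```python
from h import *
np.set_printoptions(precision=4,suppress=True)
w=eyes.camera('wrist'); im=w['image'].astype(int)
print(im[200,320],im[200,380],im[200,250])
m=((im[:,:,2]-im[:,:,0])>12).astype(int)
L=[];Rr=[]
for y in range(160,240,2):
    xs=np.nonzero(m[y,240:400])[0]+240
    L.append(atz(w,(xs.min()-.5,y),.012));Rr.append(atz(w,(xs.max()+.5,y),.012))
T=[];
for x in range(284,350,2):
    ys=np.nonzero(m[90:180,x])[0]+90
    T.append(atz(w,(x,ys.min()-.5),.012))
for n,P in (('L',L),('R',Rr)):
    P=np.array(P);k=np.polyfit(P[:,0],P[:,1],1);print(n,'yaw',np.degrees(np.arctan(k[0])),'y at .4727',np.polyval(k,.4727),'res',np.std(P[:,1]-np.polyval(k,P[:,0])))
P=np.array(T);k=np.polyfit(P[:,1],P[:,0],1);print('top edge x at y=-.211',np.polyval(k,-.211),'yaw',-np.degrees(np.arctan(k[0])))
plan(.52,.171,.2,9.1)
```

```text
[137 145 157] [144 143 143] [152 152 150]
L yaw -1.5595694692019355 y at .4727 -0.16659314930598246 res 0.00029263045126958246
R yaw -1.8619292289203737 y at .4727 -0.25467393727920284 res 0.0003078653719047711
top edge x at y=-.211 0.5456269532508261 yaw -1.5259953352865876
t 2.42 pos [ 0.4556 -0.2209  0.2595] F [-0.2  0.1  0.4] w 0.0871 row [ 0.2721 -1.9671  0.2965] [ 0.0003  0.0003 -0.1173]
```

Request:
play_rows(
  motion=[
    [0.15,-1,0,0,0,-0.06,100],
    [0.15,-1,0,0,0,-0.12,100],
    [0.15,-1,0,0,0,-0.12,100],
    [0.15,-1,0,0,0,-0.12,100],
  ],
)

```text
time: 2.92
ee_pos: [0.4911, -0.0176, 0.26]
eef_rot: [0.996, 0.084, 0.0, -0.0]
ft_force: [0.8, -0.7, 0.2]
width: 0.0869
```

```bash
python3 -c "
from h import *
plan(.50,.171,.2,9.1)"
```

```text
t 2.92 pos [ 0.4911 -0.0176  0.26  ] F [ 0.8 -0.7  0.2] w 0.0869 row [ 0.2016 -0.9221  0.3   ] [-0.     -0.0005  0.0061]
```

Request:
play_rows(
  motion=[
    [0.2,-0.94,0.2,0,0,0.006,100],
    [0.2,-0.94,0.2,0,0,0.006,100],
    [0.2,-0.94,0.2,0,0,0.006,100],
    [0.2,-0.94,0.2,0,0,0.006,100],
    [0.2,-0.94,0.2,0,0,0.006,100],
  ],
)

```text
time: 3.55
ee_pos: [0.5, 0.1701, 0.2192]
eef_rot: [0.997, 0.077, -0.0, 0.0]
ft_force: [0.5, -1.6, 0.4]
width: 0.0867
```

Run:
```python
from h import *
np.set_printoptions(precision=4,suppress=True)
for i in range(3): w=eyes.camera('wrist')
save(w,'w2')
for q in eyes.regions_of(w,'blue_stick')[:3]: print(round(q['p'],2),q['xy'],axis(w,q['region'],.045))
h=w['image'].astype(int); m=(h[:,:,2]>h[:,:,0]+60)&(h[:,:,2]>h[:,:,1]+40)
n,l,st,c=cv2.connectedComponentsWithStats(m.astype(np.uint8))
k=1+st[1:,4].argmax();print(st[k],axis(w,l==k,.045))
plan(.5195,.171,.2,9.2)
```

```text
0.96 [319.2, 186.3] (array([520.3, 172.1]), array([194.5,  26. ]), 8.63, np.float64(9.02))
0.52 [199.1, 374.7] (array([329.3, 265.2]), array([25.2, 14.1]), 4.47, np.float64(-5.11))
[ 309  104   19  184 3059] (array([516.2, 171.6]), array([163.8,  15.1]), 9.14, np.float64(9.08))
t 3.75 pos [0.5003 0.1695 0.2198] F [ 0.3 -0.2 -0.1] w 0.0871 row [0.0959 0.0069 0.099 ] [ 0.0006 -0.0003 -0.0054]
```

View pics/w2.png

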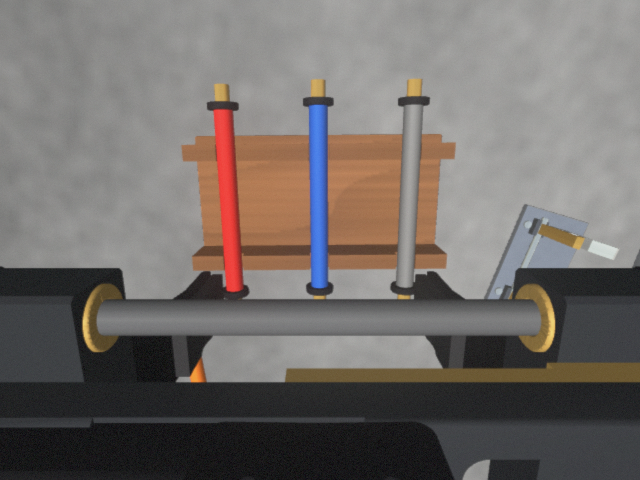

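The wrist view shows the blue stick lying in the middle groove, (318,102) to (320,288), with red on its left and grey on its right. I'll descend and grasp it.

Request:
play_rows(
  motion=[
    [0.089,0.004,0.2,0,0,-0.005,70],
    [0.089,0.004,0.45,0,0,-0.005,70],
    [0.089,0.004,0.7,0,0,-0.005,70],
    [0.089,0.004,0.88,0,0,-0.005,70],
    [0.089,0.004,0.965,0,0,-0.005,70],
  ],
  squeeze=50,
)

```text
time: 4.38
ee_pos: [0.5169, 0.172, 0.025]
eef_rot: [0.997, 0.081, -0.001, 0.0]
ft_force: [0.4, -0.0, 0.6]
width: 0.0619
```

Request:
play_rows(
  motion=[
    [0,0,0,0,0,0,70],
    [0,0,0,0,0,0,70],
    [0,0,0,0,0,0,35],
  ],
)

```text
time: 4.75
ee_pos: [0.5183, 0.1738, 0.028]
eef_rot: [0.997, 0.081, 0.001, -0.0]
ft_force: [-0.3, -0.5, 0.2]
width: 0.0568
```

Run:
```python
from h import *
plan(.518,.1715,.026,9.1)
```

```text
t 4.75 pos [0.5183 0.1738 0.028 ] F [-0.3 -0.5  0.2] w 0.0568 row [-0.0033  0.0111  0.0098] [ 0.0001 -0.0015  0.0027]
```

Request:
play_rows(
  motion=[
    [0,0.008,0.006,0,0,0,25],
    [0,0.008,0.006,0,0,0,0],
    [0,0.008,0.006,0,0,0,0],
    [0,0.008,0.006,0,0,0,0],
    [0,0.008,0.006,0,0,0,0],
  ],
)

```text
time: 5.38
ee_pos: [0.5176, 0.1721, 0.0253]
eef_rot: [0.997, 0.082, -0.0, 0.0]
ft_force: [-0.3, -0.2, -0.1]
width: 0.0152
```

Request:
play_rows(
  motion=[
    [0,0,0,0,0,0,0],
    [0,0,0,0,0,0,0],
    [0,0,-0.1,0,0,0,0],
    [0,0,-0.3,0,0,0,0],
    [0,0,-0.6,0,0,0,0],
  ],
)

```text
time: 6.0
ee_pos: [0.5167, 0.1719, 0.1469]
eef_rot: [0.997, 0.082, -0.001, 0.0]
ft_force: [0.8, 0.1, -0.1]
width: 0.0149
```

Request:
play_rows(
  motion=[
    [0,0,-0.2,0,0,0,0],
    [0,0,-0.3,0,0,0,0],
    [0,0,-0.3,0,0,0,0],
    [0,0,-0.3,0,0,0,0],
  ],
)

```text
time: 6.5
ee_pos: [0.5171, 0.1719, 0.2048]
eef_rot: [0.997, 0.082, -0.0, 0.0]
ft_force: [-0.1, -1.0, -0.5]
width: 0.0146
```

```bash
cat > look.py <<'E'
from h import *
import sys
np.set_printoptions(precision=4,suppress=True)
w=eyes.camera('wrist');save(w,sys.argv[1])
s=r.read_state(); R=Ro.from_quat(s['eef_rot']); g=R.apply([0,0,-.019])+s['ee_pos']
print('grasp pt',g,'yaw tool',R.as_matrix()[:,0])
h=w['image'].astype(int); m=(h[:,:,2]>h[:,:,0]+60)&(h[:,:,2]>h[:,:,1]+40)
n,l,st,c=cv2.connectedComponentsWithStats(m.astype(np.uint8))
k=1+st[1:,4].argmax();print('blue',st[k],axis(w,l==k,g[2]))
ys,xs=np.nonzero(l==k); t=ys.argmin();print('far end in tool',R.inv().apply(atz(w,(xs[t],ys[t]),g[2])-g))
plan(.4713,-.2115,.2,-1.65)
E
python3 look.py w3
```

```text
grasp pt [0.517  0.1718 0.2234] yaw tool [ 0.9867  0.1628 -0.0015]
blue [ 297  102   45  198 8133] (array([559.2, 178.9]), array([75.8, 16. ]), 9.21, np.float64(9.31))
far end in tool [ 0.0806 -0.0049 -0.0001]
t 6.55 pos [0.517  0.1718 0.2044] F [ 0.2 -0.9 -1. ] w 0.0143 row [-0.5375  1.8538  0.0236] [0.0003 0.001  0.1224]
```

View pics/w3.png

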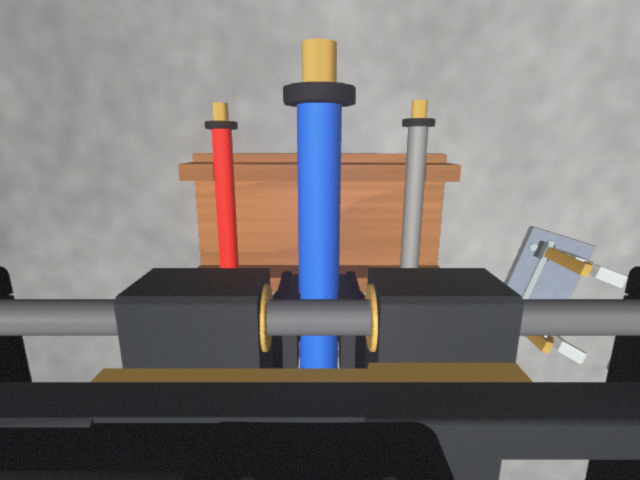

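The blue stick is held centred and level: its far collar is 80.6 mm ahead of the grasp. Red and grey are still in the rest. Next I'll carry it to the larger clip.

Request:
play_rows(
  motion=[
    [-0.27,0.25,0,0,0,0.03,0],
    [-0.27,0.5,0,0,0,0.06,0],
    [-0.27,0.75,0,0,0,0.06,0],
    [-0.27,0.93,0,0,0,0.06,0],
  ],
)

```text
time: 7.05
ee_pos: [0.4939, -0.0229, 0.2045]
eef_rot: [0.999, 0.034, -0.001, 0.0]
ft_force: [0.8, 0.1, -0.1]
width: 0.0142
```

```bash
python3 -c "
from h import *
plan(.4713,-.2115,.2,-1.65)"
```

```text
t 7.05 pos [ 0.4939 -0.0229  0.2045] F [ 0.8  0.1 -0.1] w 0.0142 row [-0.1762  0.9335  0.0229] [0.0002 0.001  0.0611]
```

Request:
play_rows(
  motion=[
    [-0.176,0.25,0.02,0,0,0.03,0],
    [-0.176,0.5,0.02,0,0,0.06,0],
    [-0.176,0.75,0.02,0,0,0.06,0],
    [-0.176,0.933,0.02,0,0,0.061,0],
    [-0.176,0.933,0.02,0,0,0.061,0],
  ],
)

```text
time: 7.68
ee_pos: [0.4712, -0.2115, 0.1999]
eef_rot: [1.0, -0.016, -0.001, -0.0]
ft_force: [1.0, 0.3, 0.3]
width: 0.0144
```

Request:
play_rows(
  motion=[
    [0,0,0,0,0,0,0],
    [0,0,0.15,0,0,0,0],
    [0,0,0.25,0,0,0,0],
    [0,0,0.25,0,0,0,0],
  ],
)

```text
time: 8.18
ee_pos: [0.4715, -0.2071, 0.1501]
eef_rot: [1.0, -0.012, -0.001, -0.001]
ft_force: [-0.1, -0.6, -0.5]
width: 0.0144
```

```bash
python3 look.py w4
python3 - <<'E'
from h import *
for i,c in enumerate(['scene','top']):
    p=eyes.camera(c); X=(.4713,-.2115,.1)
    u,v=proj(p,X); u,v=int(u),int(v); k=70
    s=p['image'][v-k+15:v+k+15,u-k:u+k]; cv2.imwrite('pics/c%d.png'%i,cv2.resize(s,None,fx=4,fy=4,interpolation=cv2.INTER_CUBIC)[:,:,::-1]); print(u-k,v-k+15)
E
python3 -c "
import cv2,numpy as np
w=cv2.imread('pics/w4.png')[:420,100:540]
a=cv2.imread('pics/c0.png')[:,100:460];a=cv2.resize(a,(300,466))[:420]
cv2.imwrite('pics/m1.png',np.hstack([w,a]))"
```

```text
grasp pt [ 0.4723 -0.2076  0.1703] yaw tool [ 0.9997 -0.0248 -0.0009]
blue [ 297  102   44  198 8208] (array([ 514.4, -208.1]), array([16. , 74.9]), 88.59, np.float64(-1.53))
far end in tool [ 0.0796 -0.0051 -0.0001]
t 8.22 pos [ 0.4723 -0.2076  0.1513] F [-0.  -0.4 -0.6] w 0.0144 row [-0.0045  0.0196 -0.2434] [-0.0004  0.0006  0.0025]
143 194
358 168
```

View pics/m1.png

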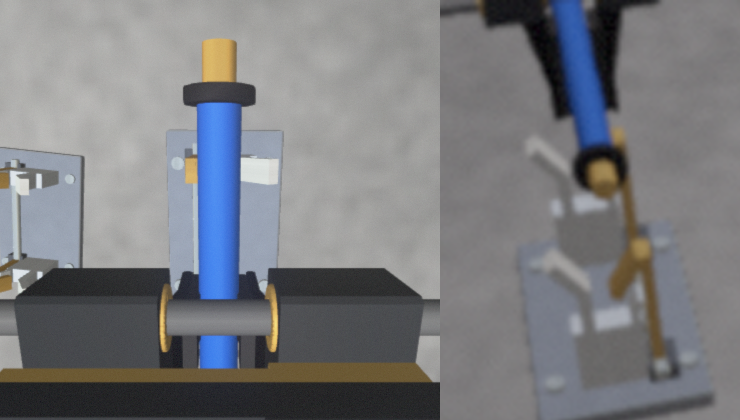

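The left panel shows the stick above the larger clip, slightly left of the plate's centre line. The right panel (scene camera) shows the mouth below it, with the tines on the left and the brass jaw on the right. I'll measure the plate's offset from this closer view.

```bash
cat > plate.py <<'E'
from h import *
np.set_printoptions(precision=4,suppress=True)
w=eyes.camera('wrist'); im=w['image'].astype(int)
m=((im[:,:,2]-im[:,:,0])>8)&((im[:,:,2]-im[:,:,0])<40)
L=[];Rr=[];T=[]
for y in range(136,264,2):
    xs=np.nonzero(m[y,250:400])[0]+250
    L.append(atz(w,(xs.min()-.5,y),.012));Rr.append(atz(w,(xs.max()+.5,y),.012))
for x in list(range(274,292,2))+list(range(346,374,2)):
    ys=np.nonzero(m[110:160,x])[0]+110; T.append(atz(w,(x,ys.min()-.5),.012))
yc=[]
for n,P in (('L',L),('R',Rr)):
    P=np.array(P);P=P[abs(P[:,1]-np.median(P[:,1]))<.004];k=np.polyfit(P[:,0],P[:,1],1);yc.append(np.polyval(k,.4713));print(n,len(P),'yaw',np.degrees(np.arctan(k[0])),'y',yc[-1],'res',np.std(P[:,1]-np.polyval(k,P[:,0])))
P=np.array(T);P=P[abs(P[:,0]-np.median(P[:,0]))<.004];k=np.polyfit(P[:,1],P[:,0],1);cy=np.mean(yc)
print('clip x',np.polyval(k,cy)-.075,'y',cy,'yaw',-np.degrees(np.arctan(k[0])))
plan(.4713,-.211,.14,-1.65)
E
python3 plate.py
```

```text
L 64 yaw -1.725727615412197 y -0.1663681770070731 res 0.00023483287094807782
R 64 yaw -1.7276463953903418 y -0.2552518181130797 res 0.0002367144413479074
clip x 0.47170451374860894 y -0.2108099975600764 yaw -1.9624532894412858
t 8.38 pos [ 0.473  -0.2086  0.1525] F [ 0.2  1.  -0.1] w 0.0144 row [-0.0082  0.0121  0.0624] [ 0.0005 -0.001   0.0018]
```

Request:
play_rows(
  motion=[
    [-0.007,0.0125,0,0,0,0.002,0],
    [-0.007,0.0125,0.1,0,0,0.002,0],
    [-0.007,0.0125,0.2,0,0,0.002,0],
    [-0.007,0.0125,0.26,0,0,0.002,0],
    [-0.007,0.0125,0.26,0,0,0.002,0],
  ],
  squeeze=60,
)

```text
time: 9.0
ee_pos: [0.4705, -0.2112, 0.099]
eef_rot: [1.0, -0.015, -0.0, -0.0]
ft_force: [-0.3, -0.3, -0.4]
width: 0.014
```

```bash
python3 plate.py | tail -2;python3 - <<'E'
from h import *
for i in range(4): eyes.camera('scene')
plan(.4715,-.2108,.041,-1.75)
E
```

```text
clip x 0.47172422499770456 y -0.21083116049072198 yaw -1.7394821717882407
t 9.05 pos [ 0.471  -0.2114  0.0997] F [-0.  -0.1 -0.8] w 0.0144 row [ 0.0015 -0.0019 -0.2015] [ 0.     -0.0001 -0.0007]
t 9.25 pos [ 0.4713 -0.2115  0.1001] F [ 0.4  0.3 -0.6] w 0.014 row [ 0.0003 -0.0035  0.2957] [ 0.0004 -0.0007  0.0005]
```

Request:
play_rows(
  motion=[
    [0,-0.003,0.05,0,0,0,0],
    [0,-0.003,0.1,0,0,0,0],
    [0,-0.003,0.14,0,0,0,0],
    [0,-0.003,0.17,0,0,0,0],
    [0,-0.003,0.2,0,0,0,0],
  ],
)

```text
time: 9.88
ee_pos: [0.4715, -0.2119, 0.0599]
eef_rot: [1.0, -0.015, 0.001, 0.001]
ft_force: [-1.9, -4.9, 12.3]
width: 0.014
```

Request:
play_rows(
  motion=[
    [0,0,0.02,0,0,0,0],
    [0,0,0.04,0,0,0,0],
    [0,0,0.06,0,0,0,0],
    [0,0,0.08,0,0,0,0],
    [0,0,0.098,0,0,0,0],
  ],
)

```text
time: 10.5
ee_pos: [0.4708, -0.2104, 0.0398]
eef_rot: [1.0, -0.015, -0.0, -0.0]
ft_force: [-13.5, 5.3, 36.5]
width: 0.0146
```

Request:
play_rows(
  motion=[
    [0,0,0,0,0,0,0],
    [0,0,0,0,0,0,0],
  ],
)

```text
time: 10.75
ee_pos: [0.4707, -0.2104, 0.0401]
eef_rot: [1.0, -0.015, -0.0, -0.0]
ft_force: [-4.9, 1.3, 8.6]
width: 0.0143
```

```bash
python3 look.py w5
python3 - <<'E'
from h import *
p=eyes.camera('scene');plan(.4715,-.2108,.041,-1.75)
u,v=proj(p,(.4713,-.2115,.06)); u,v=int(u),int(v)
a=p['image'][v-60:v+60,u-55:u+55]; a=cv2.resize(a,(385,420),interpolation=cv2.INTER_CUBIC)[:,:,::-1]
w=cv2.imread('pics/w5.png')[:420,120:520]
cv2.imwrite('pics/m2.png',np.hstack([w,a]))
E
```

```text
grasp pt [ 0.4707 -0.2104  0.0591] yaw tool [ 0.9996 -0.0296 -0.0006]
blue [ 296  102   45  198 7209] (array([ 513.3, -211.5]), array([16.1, 75.6]), 88.3, np.float64(-1.98))
far end in tool [ 0.0804 -0.0037 -0.    ]
t 10.8 pos [ 0.4707 -0.2104  0.0401] F [-4.1  1.6  7.5] w 0.0143 row [ 0.0025  0.0055 -0.7994] [-0.      0.0004 -0.0005]
t 10.85 pos [ 0.4707 -0.2104  0.0401] F [-4.   1.6  8.1] w 0.0143 row [ 0.0041  0.0018 -0.0044] [-0.      0.0004  0.0006]
```

View pics/m2.png

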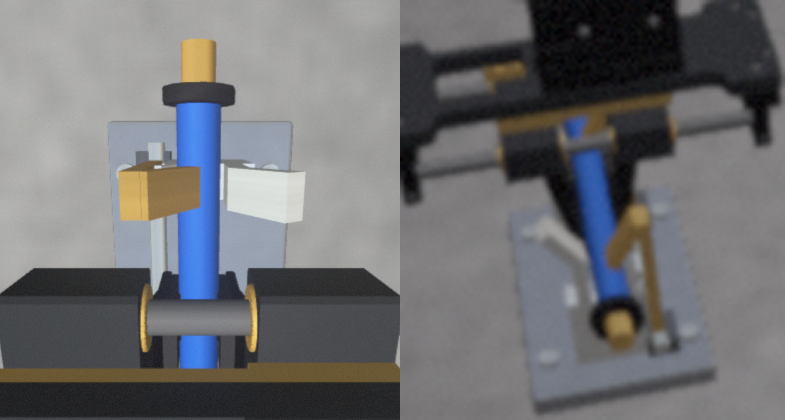

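The rod is down in the fork. The brass nose now overlaps it on the left side at (120–200, 190), so the jaw has snapped over. Force has settled at about 8 N. I'll open gently and withdraw straight up.

Request:
play_rows(
  motion=[
    [0,0,0,0,0,0,40],
    [0,0,0,0,0,0,40],
    [0,0,0,0,0,0,40],
    [0,0,0,0,0,0,40],
  ],
)

```text
time: 11.35
ee_pos: [0.4709, -0.2106, 0.0397]
eef_rot: [1.0, -0.015, -0.0, -0.0]
ft_force: [-1.1, -1.0, 0.2]
width: 0.0341
```

Request:
play_rows(
  motion=[
    [0,0,-0.1,0,0,0,40],
    [0,0,-0.25,0,0,0,40],
    [0,0,-0.5,0,0,0,40],
    [0,0,-0.75,0,0,0,40],
    [0,0,-0.9,0,0,0,40],
  ],
)

```text
time: 11.98
ee_pos: [0.4715, -0.2108, 0.2225]
eef_rot: [1.0, -0.015, 0.001, 0.001]
ft_force: [-0.1, -1.1, -0.6]
width: 0.035
```

Request:
play_rows(
  motion=[
    [-0.3,0,-0.1,0,0,0,40],
    [-0.3,0,-0.1,0,0,0,40],
    [-0.3,0,-0.1,0,0,0,40],
  ],
)

```text
time: 12.35
ee_pos: [0.411, -0.209, 0.2399]
eef_rot: [1.0, -0.015, 0.0, 0.0]
ft_force: [0.0, -0.2, 0.1]
width: 0.0345
```

Run:
```python
from h import *
np.set_printoptions(precision=4,suppress=True)
w=eyes.camera('wrist');save(w,'w6');p=eyes.camera('scene');plan(.4715,-.2108,.2,-1.75)
def blue(q):
    h=q['image'].astype(int); m=(h[:,:,2]>h[:,:,0]+60)&(h[:,:,2]>h[:,:,1]+40)
    n,l,st,c=cv2.connectedComponentsWithStats(m.astype(np.uint8)); k=1+st[1:,4].argmax(); return l==k
for z in (.06,.07): print('wrist',z,axis(w,blue(w),z))
for e in (-1,1):
  X=np.array([.4713+e*.1,-.2108-e*.003,.06]); print('expected ends px scene',proj(p,X).round(1),'wrist',proj(w,X).round(1))
for n,q in(('scene',p),('wrist',w)): print(n,[(round(d['p'],2),d['xy']) for d in eyes.landmark_of(q,'blue_stick')],proj(q,(.4713,-.2108,.06)))
u,v=proj(p,(.4713,-.2115,.06)); u,v=int(u),int(v)
a=p['image'][v-60:v+60,u-55:u+55]; a=cv2.resize(a,(385,420),interpolation=cv2.INTER_CUBIC)[:,:,::-1]
cv2.imwrite('pics/m3.png',np.hstack([cv2.imread('pics/w6.png')[:420,120:520],a])); print('crop',u-55,v-60)
```

```text
t 12.45 pos [ 0.4114 -0.2086  0.2392] F [0.5 1.  0.6] w 0.0348 row [0.3008 0.0024 0.1961] [-0.0004  0.0003  0.001 ]
wrist 0.06 (array([ 469.7, -209.8]), array([ 15.4, 163.9]), 88.53, np.float64(-1.85))
wrist 0.07 (array([ 470. , -209.8]), array([ 14.9, 159.1]), 88.53, np.float64(-1.85))
expected ends px scene [210.  235.2] wrist [318.4 259. ]
expected ends px scene [223.5 304.8] wrist [318.3  23.5]
scene [(0.83, [218.0, 265.8]), (0.58, [404.4, 190.0])] [216.2203 267.1142]
wrist [(0.84, [317.4, 148.1])] [318.3497 149.94  ]
crop 160 207
```

View pics/m3.png

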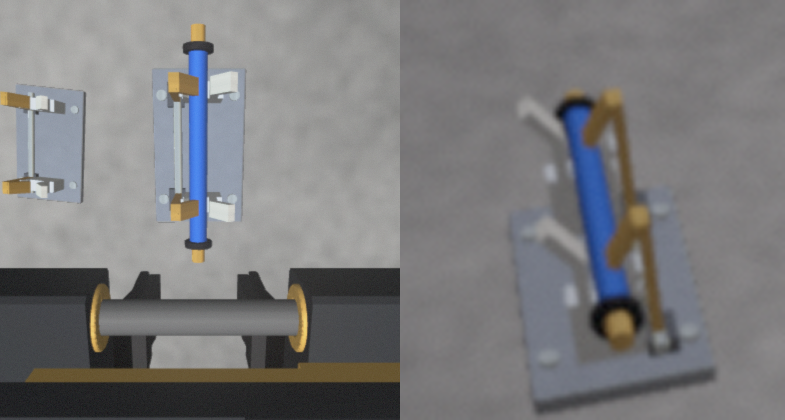

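```bash
python3 -c "
from h import *
print(job.close_job())"
```

```text
the job is handed in; nothing more can be done
None
```

I put the blue stick in the larger fork clip, let go of it and handed the job in at about 12.5 s of robot time; the hand-in reports no verdict.

- **Grasp:** I gripped the stick at its middle between the rails. After lifting it sat level, with the far collar 80.6 mm ahead of the grasp point, so it was held within about 1 mm of centre.
- **Press:** I pressed it straight down, level, with the grip set to 60 N. The wrist force read up to 37 N at the bottom of the press and settled at about 8 N. The stick's axis ended at z ≈ 59 mm, against the nominal 60 mm.
- **Release:** I opened the gripper, withdrew straight up and moved clear.
- **Last checks:** With the gripper clear, both brass noses overlap the rod down to its middle and both collars lie outside the forks. The stick's centre and yaw are within about 2 mm and 0.2° of the seated pose I measured for the clip.
- **Red and grey sticks:** I last saw them in the rest after lifting the blue stick. Nothing went near them afterwards, and I did not picture them again.

No check failed. The top and wrist cameras differed by 1–3 mm on the clip and stick positions; I went with the closer wrist measurement for the clip and about midway between the two for the stick.

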